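# Lay the tall tube post down against the stop

### The arm

A 6-joint arm with a two-finger parallel gripper is mounted at the origin on the work surface. World frame = base frame: x ahead of the robot, y to its left, z up, the work surface at z = 0. Lengths are in m, angles in degrees, forces in N, time in s.
With the tool pointing down it reaches from about 0.3 to 0.75 m from the base axis. Payload 8.5 kg.
Tool frame: the origin (TCP) lies midway between the tips of the shut fingers; the grasp point (between the pads) lies 19 mm behind it; z points along the fingers, y is the direction in which the jaws open and shut (so a half turn about z gives the same grasp; the last joint's range is limited). The gripper opens to 85 mm and grips with 20 to 120 N. Pads are 22 mm wide; open, the fingers measure 114 mm over their backs; the gripper's body (76 mm by 85 mm) begins 54 mm behind the grasp point. The pads swing forward as they close: fully open they stand 13 mm farther back than shut.
Start: joints at [63.81, 21.807, 74.336, -0, 83.858, -12.336], TCP at [0.132, 0.534, 0.231] pointing down, gripper open.
Joint ranges: [-178.18, 178.18], [-50.72, 133.34], [12.68, 142.11], [-81.47, 261.47], [9.98, 163.14], [-165.26, 165.26]. Speed limits (degrees/s): [136.94, 136.94, 180, 180, 180, 180].

### API

Orientations are given as a 3x3 rotation matrix whose columns are the frame's x, y, z axes.
In Python, from rig import env, eyes, close_job gives the robot as it stands.
- The arm moves only by the tool jog_arm, never from a script. Its argument "deltas" is one flat list of numbers, 7 for each row, row after row: the shift along the tool's x, y, z in units of 0.75 m (1.0 is 0.75 m), then the turn, a rotation vector about the tool's x, y, z in units of 180 degrees (1.0 is 180 degrees), then the gripper command: -1 is fully open, 1 is shut, values between are in proportion. In form: [dx, dy, dz, ax, ay, az, fingers, dx, dy, dz, ax, ay, az, fingers, ...]. A call has 1 to 12 rows; each row is the pose to reach, as a shift and turn from the pose commanded when the call began, along the tool's axes at that moment, turning the shorter way round; what a row does not reach only later rows make up. A row lasts 1/12 s, in which the tool goes at most 41.7 mm and 7.16 degrees, less where a joint would pass 70% of its speed; a pose out of reach is approached as far as the arm can. A call with a number of a shift or a turn outside -1 to 1 is refused whole. A call with a gripper value outside its range is refused whole. The fingers move at their own pace and stop on an object; "grip_force" is the grip in N (left out, the last holds). Time passes only in rows, so rows that repeat a pose let the fingers close. It gives the time, the measured TCP pose, the force and the opening at its end, in the units of the state.
- env.observe(): the state, without advancing time (a new reading comes with each control period).
- eyes.get_image(name): name is "scene" or "top"; returns the picture (400x640x3 uint8, red, green, blue); there is no depth.
- eyes.camera_params(name): a dict with "intrinsics" (3x3 intrinsics, pixels), "R" (3x3) and "t" (3): a world point X has camera coordinates R X + t. Camera axes: x right, y down, z forward; pixel columns grow to the right and rows downward; lengths in m; the calibration is good to about 2 mm. A picture is of the moment at which its call begins. camera_params takes no time and is no camera call.
- close_job(): hands the job in, once; it reports no verdict.
The state is a dict: "time_s": time; "q": joint angles; "qvel": joint speeds; "joint_efforts": joint torques, N m; "position": TCP position; "tool_rot": TCP orientation; "ft_force": force on the tool from outside, world axes, zero at the start; "wrist_torque": the same for the moment, N m; "grip_width": finger opening in m.
Only numpy, scipy, OpenCV 4.12 (cv2) and the standard library are available. Lean on these libraries where they do the work, as an engineer would, in place of code of your own. Each camera call takes 0.05 s, during which the arm holds its last target.

### The job

Tip the tall blue post over, away from the red stop behind it, and let it down gently onto its broad side on the rubber-topped bed, holding it back on its falling side so that it never drops. Then push it along the bed until its foot is square and flush against the stop, near the bed's middle line. Only push and steady the post with the fingers, one on each side if you like, never lift or carry it; leave everything else on the bench where it is and finish clear of the post.

Things in the scene. Friction and masses are not known exactly. Their poses are not given: they have to be found in the camera images.
- bed: Yellow fixed laying bed with a grippy black rubber top (friction about 1) 35 mm above the bench, 100 mm wide (its y), running 165 mm along its own +x from the red stop. Origin: on the bench below the middle of the stop's face; x points from the stop along the bed (the way the post is laid), z up.
- stop_top (a point): Middle of the top edge of the red stop's flat upright face, 66 mm above the bench; the face is 100 mm wide; the stop and its gussets reach 52 mm behind the face. Same axes as the bed.
- bed_end (a point): Middle of the top edge of the bed's open far end, 165 mm from the stop's face. Beyond it is bare bench, so a post lying on the bed overhangs this end with 35 mm of room beneath it. Same axes as the bed.
- post_center (a point): Centre of the blue rectangular steel tube post with closed flat black end caps and a white band near its head: 25 mm thick (its x), 50 mm wide (its y), 180 mm long (its z); 0.4 to 0.65 kg, weight centred. Own axes: z from foot to head, x out of the broad front face that looks away from the stop.
- post_foot (a point): Centre of the post's foot end face, on which it starts standing on the bed: its broad back face 7 to 26 mm in front of the stop, within 10 mm of the bed's middle line and 5 degrees of square. Pushed forward near its head it turns over the bottom edge of its front face; past about 8 degrees it falls by itself unless held back. Same axes as post_center.
- post_head (a point): Centre of the post's head end face (the top while it stands), 180 mm from post_foot; same axes.
- stub: open rust-brown square tube offcut standing on end, 40 x 40 x 110 mm; origin at the centre of its underside; bystander
- spray: spray can with an orange label, 64 mm across, 170 mm tall, standing; origin at the centre of its underside; bystander
- hammer: hammer lying on the bench; bystander
- wrench: steel wrench lying on the bench; bystander
- flange: flat steel ring 84 mm across, 14 mm thick, lying on the bench; bystander
- magnet: small red welding magnet, L-shaped, 75 mm long and 80 mm high; origin at the centre of its underside; bystander
- tin: open metal tin 80 mm across, 75 mm tall, standing; origin at the centre of its underside; bystander
- post: The same post; origin at the centre of its foot end face, same axes.
Not all that is in view belongs to the job. What is meant by the post is not green or yellow, and is the larger of those in its own colour.

How it is judged (in metres and radians):
On the way:
1. the post has been laid on its broad side on the bed, head away from the stop (angle between post_center's own z axis and vertical between 1.52 and 1.62 rad and z of post_center in the frame of bed between 0.043 and 0.052 m and x of post_head in the frame of bed above 0.15 m), for 0.2 s.
At the end, for the whole second after the job is handed in: The post lies flat on the bed on its broad side, head away from the stop, its foot end within 4 mm of the stop's face and within 25 mm of the bed's middle line, its length within 4 degrees of the bed's, at rest, nothing touching it but bed and stop (all of step 1 and x of post_foot in the frame of bed between -0.004 and 0.004 m and y of post_foot in the frame of bed between -0.025 and 0.025 m and angle between the z axis of post_center and the x axis of bed, either way round below 0.07 rad and linear speed of post below 0.02 m/s).
It fails at once if the post falls or swings faster than 5 rad/s (a free fall reaches 12) (angular speed of post above 5 rad/s).
It fails at once if the post is lifted or carried: its centre is over about 12 mm higher than turning it over its edge on the bed would bring it (z of post_center in the frame of bed above 0.138 m or (angle between post_center's own z axis and vertical above 0.8 rad and z of post_center in the frame of bed above 0.12 m) or (angle between post_center's own z axis and vertical above 1.35 rad and z of post_center in the frame of bed above 0.08 m)).
It fails at once if the post is knocked off the bed (z of post_center in the frame of bed below 0.035 m).
It fails at once if a bystander is moved more than 30 mm (distance of any of stub, spray, hammer, wrench, flange, magnet, tin from where it was at the start of the episode above 0.03 m).
It also fails if it takes over 58 s, if anything falls off the work surface, if the arm or the gripper's body presses on something with over 40 N, if the wrist force passes 120 N, or if a joint passes its speed limit or range.

## Working session

There is one attempt and no reset: what is moved stays moved. The work goes in short steps, Python scripts to look and compute and a tool call to move; the robot and the scene stay as the last step left them, time stands still between calls to the robot, and variables do not carry over. Pictures are saved under pics/ and viewed, and the job is handed in when it is done.

Besides the shell and the picture viewer there is one more tool, called after "Emit:" as name(argument=value, ...) on one line, values as JSON. jog_arm: Moves the arm, as the interface text tells. Its arguments: {"type":"object","properties":{"deltas":{"type":"array"},"grip_force":{"type":"number"}},"required":["deltas"]}

```bash
mkdir -p pics
python3 - <<'E'
from rig import env, eyes
import cv2
s=env.observe(); print(s)
for n in("scene","top"):
    im=eyes.get_image(n); cv2.imwrite(f"pics/{n}0.png",im[:,:,::-1]); p=eyes.camera_params(n); print(n,p)
E
```

```text
{'time_s': 0.0, 'q': array([ 6.38076402e+01,  2.18413511e+01,  7.43853914e+01, -9.91232673e-04,
        8.38591127e+01, -1.23363072e+01]), 'qvel': array([ 0.04136101, -0.01738037,  0.16168704,  0.05213009,  0.11685368,
       -0.01965543]), 'joint_efforts': array([-1.92835942e-03, -4.48474216e+01, -2.31271702e+01, -3.93283126e-04,
        5.04505180e-03,  1.04786852e-05]), 'position': array([0.13159111, 0.53371524, 0.23070465]), 'tool_rot': array([[-9.70900806e-01,  2.39481123e-01, -6.45962860e-04],
       [ 2.39481802e-01,  9.70899912e-01, -1.35218230e-03],
       [ 3.03343149e-04, -1.46753123e-03, -9.99998877e-01]]), 'ft_force': array([0.00950684, 0.12723762, 0.09018156]), 'wrist_torque': array([0.00677829, 0.01704997, 0.01178342]), 'grip_width': 0.08550862747493848}
scene {'intrinsics': array([[380.63088084,   0.        , 317.62732342],
       [  0.        , 380.63088084, 204.02894307],
       [  0.        ,   0.        ,   1.        ]]), 'R': array([[ 0.83453515,  0.55095334, -0.00122881],
       [ 0.42484642, -0.64493645, -0.63526569],
       [-0.35079426,  0.52962949, -0.77229269]]), 't': array([-0.49637068, -0.12688556,  1.3508399 ])}
top {'intrinsics': array([[361.43067879,   0.        , 317.9055179 ],
       [  0.        , 361.43067879, 197.11571377],
       [  0.        ,   0.        ,   1.        ]]), 'R': array([[-0.01743307, -0.9996981 , -0.01731464],
       [-0.99460094,  0.01911079, -0.10199879],
       [ 0.1022989 ,  0.015443  , -0.99463383]]), 't': array([0.0523426 , 0.55937152, 1.37001115])}
```

View pics/scene0.png

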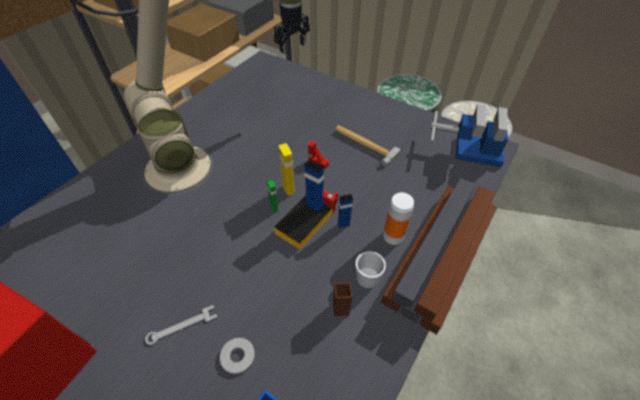

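View pics/top0.png

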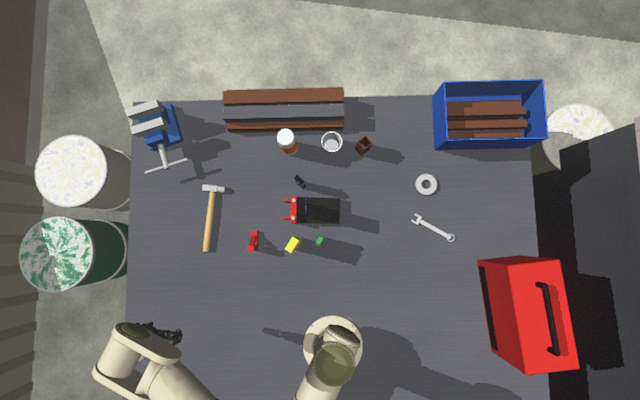

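Run:
```python
import cv2
a=cv2.imread("pics/top0.png")[165:260,240:400]; cv2.imwrite("pics/topz.png",cv2.resize(a,None,fx=5,fy=5,interpolation=cv2.INTER_CUBIC))
a=cv2.imread("pics/scene0.png")[135:255,255:415]; cv2.imwrite("pics/scenez.png",cv2.resize(a,None,fx=5,fy=5,interpolation=cv2.INTER_CUBIC))
```

```text
(no output)
```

View pics/topz.png

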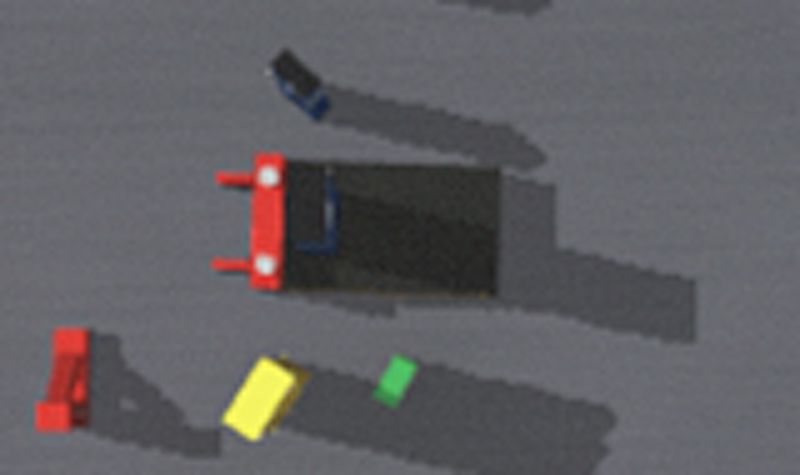

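View pics/scenez.png

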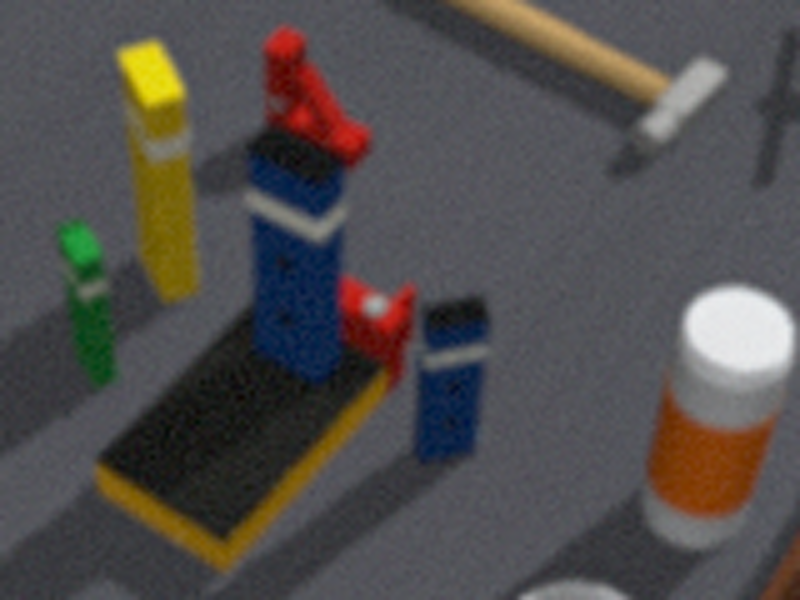

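```bash
cat > h.py <<'E'
import numpy as np
from rig import env, eyes
def ray(n,uv,z):
    p=eyes.camera_params(n);K,R,t=p["intrinsics"],p["R"],p["t"]
    c=-R.T@t; d=R.T@np.linalg.inv(K)@np.array([uv[0],uv[1],1.])
    return c+d*(z-c[2])/d[2]
def tz(u,v): return ((u+.5)/5-.5+240,(v+.5)/5-.5+165)
def sz(u,v): return ((u+.5)/5-.5+255,(v+.5)/5-.5+135)
E
python3 - <<'E'
from h import *
np.set_printoptions(precision=4,suppress=True)
P=lambda l,n,uv,z:print(l,ray(n,uv,z))
P("bedend L","top",tz(500,167),.035);P("bedend R","top",tz(497,295),.035)
P("stop far","top",tz(284,155),.066);P("stop near","top",tz(284,290),.066)
P("s bedend near","scene",sz(97,465),.035);P("s bedend far","scene",sz(225,540),.035);P("s bed stop far","scene",sz(388,372),.035)
for c in((275,125),(347,160),(318,180),(250,147)):P("s head","scene",sz(*c),.215)
for c in((255,357),(322,384),(341,360)):P("s foot","scene",sz(*c),.035)
for c in((331,168),(338,249),(296,249)):P("t head","top",tz(*c),.215)
for c in((331,168),(338,249)):P("t foot","top",tz(*c),.035)
for n,l in (("spray",tz(0,0)),):pass
P("spray","top",(286,134),.17);P("tin","top",(331,142),.075);P("stub","top",(364,143),.11);P("smallblue","top",tz(295,72),.12);P("yellow","top",tz(260,397),.18);P("green","top",tz(400,375),.1)
E
```

```text
bedend L [ 0.5546 -0.0415  0.035 ]
bedend R [ 0.4563 -0.0368  0.035 ]
stop far [0.5637 0.1226 0.066 ]
stop near [0.4621 0.1237 0.066 ]
s bedend near [ 0.4621 -0.0365  0.035 ]
s bedend far [ 0.5572 -0.0383  0.035 ]
s bed stop far [0.57   0.1202 0.035 ]
s head [0.4947 0.1111 0.215 ]
s head [0.5436 0.11   0.215 ]
s head [0.5387 0.0883 0.215 ]
s head [0.493  0.0889 0.215 ]
s foot [0.4938 0.0845 0.035 ]
s foot [0.5408 0.0896 0.035 ]
s foot [0.5402 0.1122 0.035 ]
t head [0.5382 0.0799 0.215 ]
t head [0.4838 0.076  0.215 ]
t head [0.4843 0.104  0.215 ]
t foot [0.5563 0.0887 0.035 ]
t foot [0.4937 0.0842 0.035 ]
spray [0.773  0.1492 0.17  ]
tin [ 0.7651 -0.0121  0.075 ]
stub [ 0.7496 -0.133   0.11  ]
smallblue [0.6185 0.1098 0.12  ]
yellow [0.3857 0.1322 0.18  ]
green [0.3978 0.0375 0.1   ]
```

Run:
```python
import cv2,numpy as np
a=cv2.imread("pics/top0.png")[190:230,285:345]
b=cv2.imread("pics/scene0.png")[155:220,295:350]
A=cv2.resize(a,None,fx=13,fy=13,interpolation=cv2.INTER_CUBIC)
A=np.clip(A.astype(float)*2,0,255).astype(np.uint8)
cv2.imwrite("pics/tz2.png",A)
B=cv2.resize(b,None,fx=9,fy=9,interpolation=cv2.INTER_CUBIC);cv2.imwrite("pics/sz2.png",np.clip(B.astype(float)*1.7,0,255).astype(np.uint8))
```

```text
(no output)
```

View pics/tz2.png

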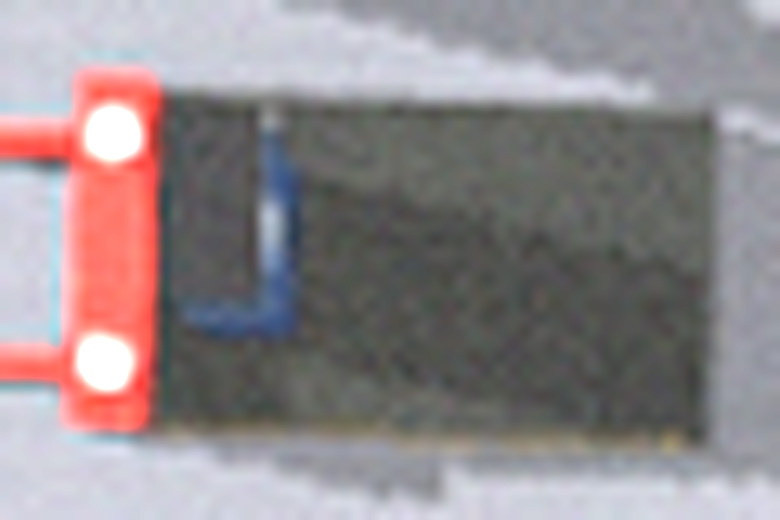

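View pics/sz2.png

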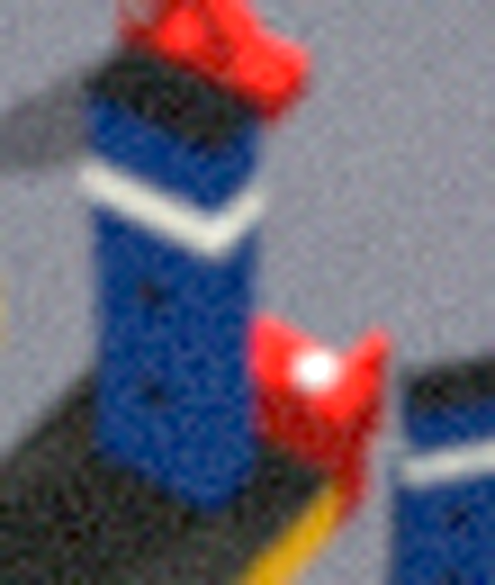

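```bash
cat >> h.py <<'E'
from scipy.spatial.transform import Rotation as Ro
B=np.radians(-2.0)
bx=np.array([np.sin(B),-np.cos(B),0]); by=np.array([np.cos(B),np.sin(B),0]); ez=np.array([0,0,1.])
stop=np.array([.513,.1235,0.])
def toolR(phi): # jaw in bed x-z plane, tilted phi deg from down
    p=np.radians(phi); z=-np.sin(p)*bx-np.cos(p)*ez; j=np.cos(p)*bx-np.sin(p)*ez
    return np.column_stack([np.cross(-j,z),-j,z])
def delta(R,pos,s=None):
    s=s or env.observe(); R0=s["tool_rot"]
    d=R0.T@(np.asarray(pos)-s["position"])/.75; r=Ro.from_matrix(R0.T@R).as_rotvec(degrees=True)/180
    return np.round(np.r_[d,r],4)
def inb(p): p=np.asarray(p)-stop; return np.array([p@bx,p@by,p[2]])
E
python3 - <<'E'
from h import *
np.set_printoptions(precision=4,suppress=True)
for c in((318.6,211.1),(305.6,205.5),(323,208.5)): print(inb(ray("scene",c,.035)))
for c in((285+297.5/13-.5,190+185/13-.5),(285+296/13-.5,190+333/13-.5)): print(inb(ray("top",c,.035)),ray("top",c,.035))
print(delta(toolR(0),[.37,.37,.33]))
print(delta(toolR(0),[.517,.0985,.33]))
E
```

```text
[0.0327 0.0273 0.035 ]
[ 0.038 -0.019  0.035]
[0.0163 0.0325 0.035 ]
[0.0398 0.0232 0.035 ] [0.5348 0.0829 0.035 ]
[ 0.0402 -0.0206  0.035 ] [0.491 0.084 0.035]
[-0.3609 -0.136  -0.1322 -0.0004 -0.0001 -0.0659]
[-0.6379 -0.4406 -0.1319 -0.0004 -0.0001 -0.0659]
```

Emit:
jog_arm(deltas=[0,0,-0.132,0,0,0,-0.53,0,0,-0.132,0,0,-0.066,-0.53,-0.36,-0.136,-0.132,0,0,-0.066,-0.53,-0.36,-0.136,-0.132,0,0,-0.066,-0.53,-0.36,-0.136,-0.132,0,0,-0.066,-0.53,-0.36,-0.136,-0.132,0,0,-0.066,-0.53,-0.36,-0.136,-0.132,0,0,-0.066,-0.53,-0.36,-0.136,-0.132,0,0,-0.066,-0.53,-0.36,-0.136,-0.132,0,0,-0.066,-0.53,-0.36,-0.136,-0.132,0,0,-0.066,-0.53,-0.36,-0.136,-0.132,0,0,-0.066,-0.53,-0.36,-0.136,-0.132,0,0,-0.066,-0.53])

```text
time_s: 1.1
position: [0.3691, 0.3704, 0.33]
tool_rot: [[-0.999, 0.035, -0.001], [0.035, 0.999, -0.0], [0.001, -0.0, -1.0]]
ft_force: [-0.6, 0.7, 0.1]
grip_width: 0.0654
```

Run:
```python
from h import *
s=env.observe();print(s["time_s"],s["position"],s["grip_width"],s["q"]);print(delta(toolR(0),[.517,.0995,.30]))
```

```text
1.1 [0.36905454 0.37039435 0.33004313] 0.06536613762051235 [ 3.21088724e+01  1.60859410e+01  6.67786828e+01  1.68702383e-02
  9.71836377e+01 -5.59020217e+01]
[-2.097e-01 -3.541e-01  4.000e-02 -1.000e-04 -3.000e-04  1.000e-04]
```

Emit:
jog_arm(deltas=[-0.21,-0.354,0,0,0,0,-0.53,-0.21,-0.354,0,0,0,0,-0.53,-0.21,-0.354,0,0,0,0,-0.53,-0.21,-0.354,0,0,0,0,-0.53,-0.21,-0.354,0,0,0,0,-0.53,-0.21,-0.354,0,0,0,0,-0.53,-0.21,-0.354,0,0,0,0,-0.53,-0.21,-0.354,0.04,0,0,0,-0.53,-0.21,-0.354,0.04,0,0,0,-0.53,-0.21,-0.354,0.04,0,0,0,-0.53])

```text
time_s: 1.93
position: [0.5169, 0.1004, 0.2994]
tool_rot: [[-0.999, 0.034, -0.003], [0.034, 0.999, 0.001], [0.003, 0.0, -1.0]]
ft_force: [-0.6, 0.0, 0.2]
grip_width: 0.0652
```

Run:
```python
from h import *
import cv2
s=env.observe();print(s["time_s"],s["position"],s["q"])
a=eyes.get_image("scene")[80:230,230:400,::-1];cv2.imwrite("pics/s1.png",cv2.resize(a,None,fx=4,fy=4,interpolation=cv2.INTER_CUBIC))
a=eyes.get_image("top")[150:300,200:400,::-1];cv2.imwrite("pics/t1.png",cv2.resize(a,None,fx=4,fy=4,interpolation=cv2.INTER_CUBIC))
```

```text
1.9333 [0.51689705 0.10037468 0.29937231] [-1.91650162e+00  1.72026875e+01  7.00878039e+01  2.34234525e-02
  9.29041234e+01 -8.99621787e+01]
```

View pics/s1.png

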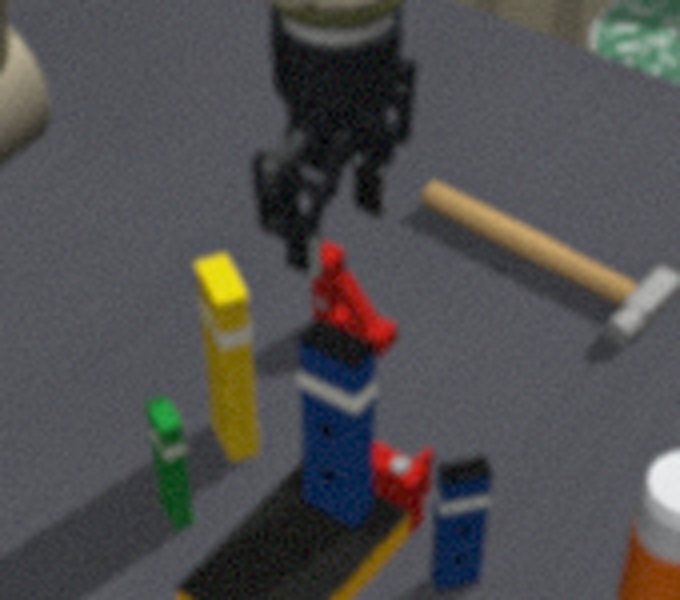

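View pics/t1.png

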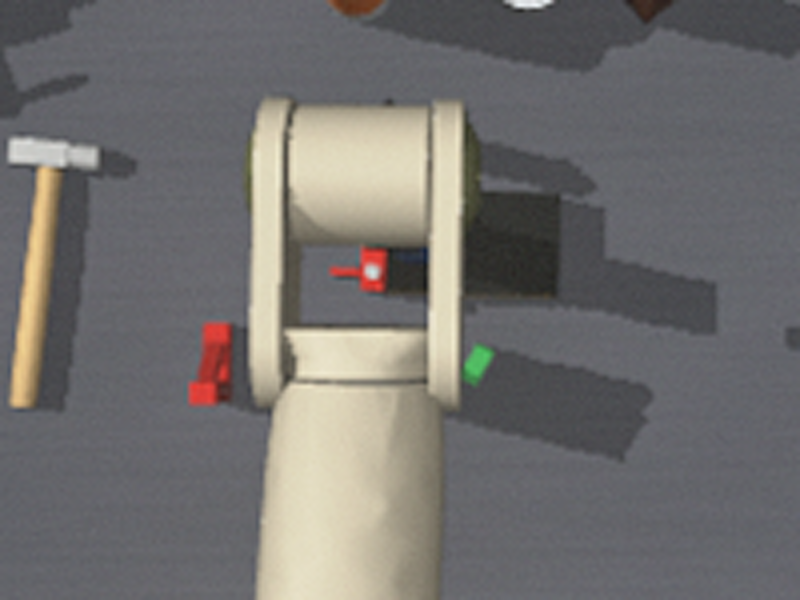

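Run:
```python
from h import *
print(delta(toolR(0),[.5155,.0985,.187]))
```

```text
[ 2.300e-03 -3.900e-03  1.526e-01  1.000e-04  4.000e-04  9.000e-04]
```

Emit:
jog_arm(deltas=[0.002,-0.004,0.03,0,0,0.001,-0.53,0.002,-0.004,0.06,0,0,0.001,-0.53,0.002,-0.004,0.09,0,0,0.001,-0.53,0.002,-0.004,0.115,0,0,0.001,-0.53,0.002,-0.004,0.135,0,0,0.001,-0.53,0.002,-0.004,0.15,0,0,0.001,-0.53,0.002,-0.004,0.152,0,0,0.001,-0.53])

```text
time_s: 2.62
position: [0.5152, 0.0983, 0.1858]
tool_rot: [[-0.999, 0.035, -0.001], [0.035, 0.999, 0.0], [0.001, 0.0, -1.0]]
ft_force: [-1.1, 0.3, 0.3]
grip_width: 0.0656
```

Run:
```python
from h import *
import cv2
s=env.observe();print(s["time_s"],s["position"],s["ft_force"])
a=eyes.get_image("scene")[100:230,260:400,::-1];cv2.imwrite("pics/s2.png",cv2.resize(a,None,fx=5,fy=5,interpolation=cv2.INTER_CUBIC))
```

```text
2.6167 [0.5151895  0.09834494 0.18579047] [-1.12867804  0.31875136  0.3338562 ]
```

View pics/s2.png

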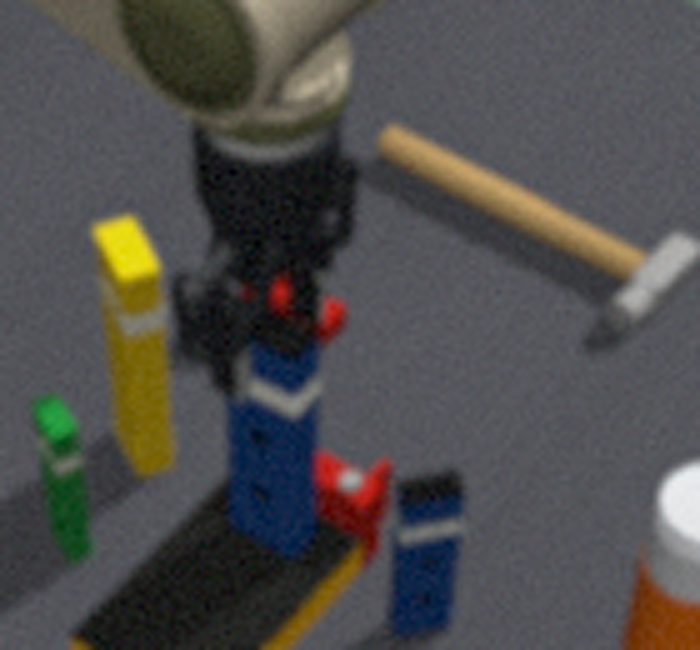

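Emit:
jog_arm(deltas=[0,0,0,0,0,0,0.0,0,0,0,0,0,0,0.1,0,0,0,0,0,0,0.2,0,0,0,0,0,0,0.25,0,0,0,0,0,0,0.25,0,0,0,0,0,0,0.25], grip_force=20)

```text
time_s: 3.17
position: [0.5161, 0.0965, 0.1865]
tool_rot: [[-0.999, 0.038, 0.0], [0.038, 0.999, 0.0], [-0.0, 0.0, -1.0]]
ft_force: [-0.9, -0.6, -0.0]
grip_width: 0.032
```

Run:
```python
from h import *
import cv2
s=env.observe();print(s["time_s"],s["position"],s["ft_force"])
a=eyes.get_image("scene")[100:230,260:400,::-1];cv2.imwrite("pics/s3.png",cv2.resize(a,None,fx=5,fy=5,interpolation=cv2.INTER_CUBIC))
```

```text
3.1667 [0.51614031 0.09654995 0.18654784] [-0.86887583 -0.57712564 -0.0190995 ]
```

View pics/s3.png

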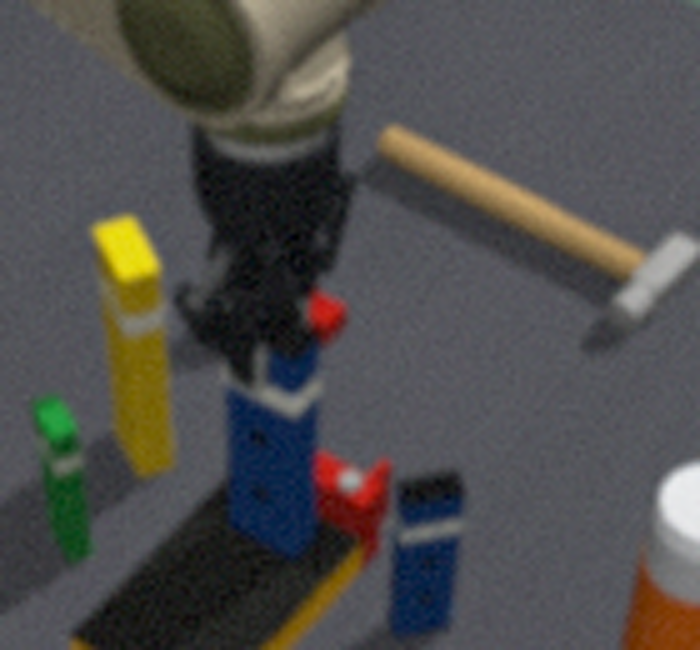

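```bash
cat >> h.py <<'E'
def pose(th,k=2/3,s0=.038,y0=.003,d=.026,slack=.006):
    ph=th*k; t=np.radians(th); p=np.radians(ph); al=t-p
    P=stop+s0*bx+y0*by+.035*ez
    C=P+.18*(np.sin(t)*bx+np.cos(t)*ez)
    R=toolR(ph); m=25e-3*np.cos(al)+d*np.sin(al)
    return R, C+d*R[:,2]+R[:,1]*m/2, 1-2*(m+slack)/.085
def plan(ths,**k):
    s=env.observe()
    for th in ths:
        R,p,g=pose(th,**k); print(th,list(delta(R,p,s)),round(g,2))
E
python3 - <<'E'
from h import *
plan(range(2,26,2))
E
```

```text
2 [np.float64(0.0014), np.float64(-0.0056), np.float64(-0.0036), np.float64(-0.0074), np.float64(0.0001), np.float64(-0.0009)] 0.26
4 [np.float64(0.0014), np.float64(-0.013), np.float64(-0.0036), np.float64(-0.0148), np.float64(0.0001), np.float64(-0.0009)] 0.26
6 [np.float64(0.0013), np.float64(-0.0203), np.float64(-0.0034), np.float64(-0.0222), np.float64(0.0001), np.float64(-0.0009)] 0.25
8 [np.float64(0.0013), np.float64(-0.0277), np.float64(-0.0028), np.float64(-0.0296), np.float64(0.0001), np.float64(-0.0009)] 0.24
10 [np.float64(0.0013), np.float64(-0.035), np.float64(-0.002), np.float64(-0.037), np.float64(0.0001), np.float64(-0.0009)] 0.24
12 [np.float64(0.0013), np.float64(-0.0423), np.float64(-0.001), np.float64(-0.0444), np.float64(0.0001), np.float64(-0.0009)] 0.23
14 [np.float64(0.0013), np.float64(-0.0495), np.float64(0.0004), np.float64(-0.0519), np.float64(0.0001), np.float64(-0.0009)] 0.22
16 [np.float64(0.0012), np.float64(-0.0567), np.float64(0.0019), np.float64(-0.0593), np.float64(0.0001), np.float64(-0.0009)] 0.22
18 [np.float64(0.0012), np.float64(-0.0638), np.float64(0.0038), np.float64(-0.0667), np.float64(0.0001), np.float64(-0.0009)] 0.21
20 [np.float64(0.0012), np.float64(-0.0709), np.float64(0.0059), np.float64(-0.0741), np.float64(0.0002), np.float64(-0.0009)] 0.2
22 [np.float64(0.0012), np.float64(-0.0779), np.float64(0.0082), np.float64(-0.0815), np.float64(0.0002), np.float64(-0.0009)] 0.2
24 [np.float64(0.0012), np.float64(-0.0848), np.float64(0.0108), np.float64(-0.0889), np.float64(0.0002), np.float64(-0.0009)] 0.19
```

Emit:
jog_arm(deltas=[0,-0.006,-0.003,-0.007,0,0,0.26,0,-0.013,-0.003,-0.015,0,0,0.26,0,-0.02,-0.003,-0.022,0,0,0.25,0,-0.028,-0.003,-0.03,0,0,0.24,0,-0.035,-0.002,-0.037,0,0,0.24,0,-0.042,-0.001,-0.044,0,0,0.23,0,-0.0495,0,-0.052,0,0,0.22,0,-0.057,0.002,-0.059,0,0,0.22,0,-0.057,0.002,-0.059,0,0,0.22])

```text
time_s: 3.97
position: [0.5145, 0.0526, 0.1845]
tool_rot: [[-0.999, 0.039, 0.007], [0.039, 0.982, 0.184], [0.001, 0.185, -0.983]]
ft_force: [1.0, -0.5, -0.1]
grip_width: 0.0331
```

Run:
```python
from h import *
import cv2
s=env.observe();print(s["time_s"],s["position"],s["ft_force"])
a=eyes.get_image("scene")[100:250,240:400,::-1];cv2.imwrite("pics/s4.png",cv2.resize(a,None,fx=4,fy=4,interpolation=cv2.INTER_CUBIC))
plan(range(18,44,2))
```

```text
3.9667 [0.5144851  0.05256531 0.18450431] [ 0.95544893 -0.4658271  -0.05765441]
18 [np.float64(0.0012), np.float64(-0.0061), np.float64(0.0003), np.float64(-0.0078), np.float64(0.0001), np.float64(-0.0014)] 0.21
20 [np.float64(0.0012), np.float64(-0.0134), np.float64(0.0011), np.float64(-0.0152), np.float64(0.0001), np.float64(-0.0014)] 0.2
22 [np.float64(0.0012), np.float64(-0.0207), np.float64(0.0021), np.float64(-0.0226), np.float64(0.0002), np.float64(-0.0014)] 0.2
24 [np.float64(0.0011), np.float64(-0.0279), np.float64(0.0034), np.float64(-0.03), np.float64(0.0002), np.float64(-0.0014)] 0.19
26 [np.float64(0.0011), np.float64(-0.0351), np.float64(0.0049), np.float64(-0.0374), np.float64(0.0002), np.float64(-0.0014)] 0.19
28 [np.float64(0.0011), np.float64(-0.0423), np.float64(0.0067), np.float64(-0.0448), np.float64(0.0002), np.float64(-0.0014)] 0.18
30 [np.float64(0.001), np.float64(-0.0493), np.float64(0.0088), np.float64(-0.0522), np.float64(0.0002), np.float64(-0.0014)] 0.17
32 [np.float64(0.001), np.float64(-0.0563), np.float64(0.0111), np.float64(-0.0596), np.float64(0.0002), np.float64(-0.0014)] 0.17
34 [np.float64(0.001), np.float64(-0.0632), np.float64(0.0136), np.float64(-0.0671), np.float64(0.0002), np.float64(-0.0014)] 0.16
36 [np.float64(0.0009), np.float64(-0.07), np.float64(0.0164), np.float64(-0.0745), np.float64(0.0003), np.float64(-0.0014)] 0.16
38 [np.float64(0.0009), np.float64(-0.0766), np.float64(0.0195), np.float64(-0.0819), np.float64(0.0003), np.float64(-0.0013)] 0.15
40 [np.float64(0.0009), np.float64(-0.0832), np.float64(0.0227), np.float64(-0.0893), np.float64(0.0003), np.float64(-0.0013)] 0.15
42 [np.float64(0.0009), np.float64(-0.0897), np.float64(0.0262), np.float64(-0.0967), np.float64(0.0003), np.float64(-0.0013)] 0.14
```

View pics/s4.png

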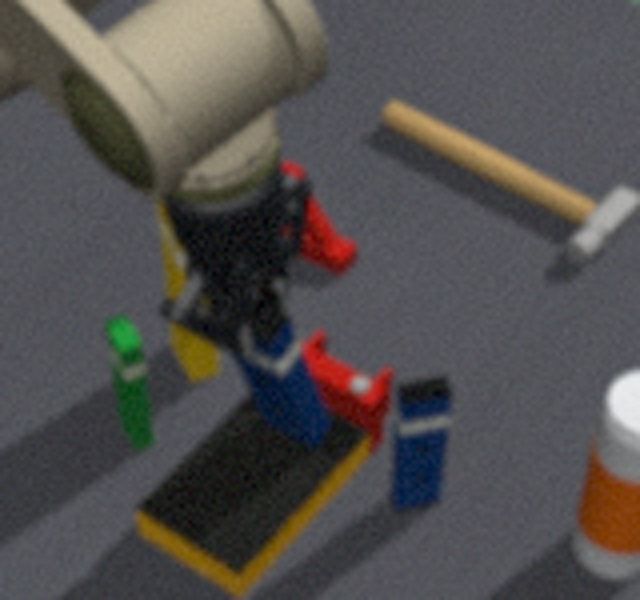

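The post is tipped about 16° toward the open end and held between the fingers; its foot is still on the bed at about (255+, 440) in the crop. I'll continue.

Emit:
jog_arm(deltas=[0.001,-0.006,0,-0.008,0,-0.001,0.21,0.001,-0.0135,0.001,-0.015,0,-0.001,0.2,0.001,-0.0205,0.002,-0.0225,0,-0.001,0.2,0.001,-0.028,0.0035,-0.03,0,-0.001,0.19,0.001,-0.035,0.005,-0.0375,0,-0.001,0.19,0.001,-0.0425,0.0065,-0.045,0,-0.001,0.18,0.001,-0.0495,0.009,-0.052,0,-0.001,0.17,0.001,-0.0565,0.011,-0.0595,0,-0.001,0.17,0.001,-0.063,0.0135,-0.067,0,-0.001,0.16,0.001,-0.07,0.0165,-0.0745,0,-0.001,0.16,0.001,-0.0765,0.0195,-0.082,0,-0.001,0.15,0.001,-0.083,0.0225,-0.0895,0,-0.001,0.15])

```text
time_s: 5.02
position: [0.5116, -0.0041, 0.1566]
tool_rot: [[-0.999, 0.03, 0.016], [0.034, 0.892, 0.45], [-0.001, 0.451, -0.893]]
ft_force: [-0.4, -1.7, -1.1]
grip_width: 0.0363
```

Run:
```python
from h import *
import cv2
s=env.observe();print(s["time_s"],s["position"],s["ft_force"],s["q"])
a=eyes.get_image("scene")[100:250,240:400,::-1];cv2.imwrite("pics/s5.png",cv2.resize(a,None,fx=4,fy=4,interpolation=cv2.INTER_CUBIC))
plan(range(42,66,2))
```

```text
5.0167 [ 0.51160063 -0.00414981  0.15661313] [-0.38686    -1.72973483 -1.06626024] [ -26.34020747   24.75640737   88.13622563   24.66756016   79.82566235
 -121.5651194 ]
42 [np.float64(-0.0001), np.float64(-0.0065), np.float64(0.0008), np.float64(-0.0063), np.float64(-0.0), np.float64(-0.0001)] 0.14
44 [np.float64(-0.0001), np.float64(-0.0136), np.float64(0.0026), np.float64(-0.0137), np.float64(-0.0), np.float64(-0.0001)] 0.13
46 [np.float64(-0.0001), np.float64(-0.0207), np.float64(0.0047), np.float64(-0.0211), np.float64(-0.0), np.float64(-0.0001)] 0.13
48 [np.float64(-0.0001), np.float64(-0.0276), np.float64(0.007), np.float64(-0.0285), np.float64(-0.0), np.float64(-0.0001)] 0.12
50 [np.float64(-0.0001), np.float64(-0.0345), np.float64(0.0096), np.float64(-0.0359), np.float64(-0.0), np.float64(-0.0001)] 0.12
52 [np.float64(-0.0001), np.float64(-0.0413), np.float64(0.0124), np.float64(-0.0433), np.float64(-0.0), np.float64(-0.0001)] 0.12
54 [np.float64(-0.0001), np.float64(-0.0479), np.float64(0.0155), np.float64(-0.0507), np.float64(-0.0), np.float64(-0.0001)] 0.11
56 [np.float64(-0.0001), np.float64(-0.0545), np.float64(0.0188), np.float64(-0.0581), np.float64(-0.0), np.float64(-0.0001)] 0.11
58 [np.float64(-0.0001), np.float64(-0.0609), np.float64(0.0223), np.float64(-0.0655), np.float64(-0.0), np.float64(-0.0001)] 0.1
60 [np.float64(-0.0001), np.float64(-0.0672), np.float64(0.0261), np.float64(-0.0729), np.float64(-0.0), np.float64(-0.0001)] 0.1
62 [np.float64(-0.0001), np.float64(-0.0734), np.float64(0.0301), np.float64(-0.0804), np.float64(-0.0), np.float64(-0.0001)] 0.09
64 [np.float64(-0.0001), np.float64(-0.0794), np.float64(0.0343), np.float64(-0.0878), np.float64(-0.0), np.float64(-0.0001)] 0.09
```

View pics/s5.png

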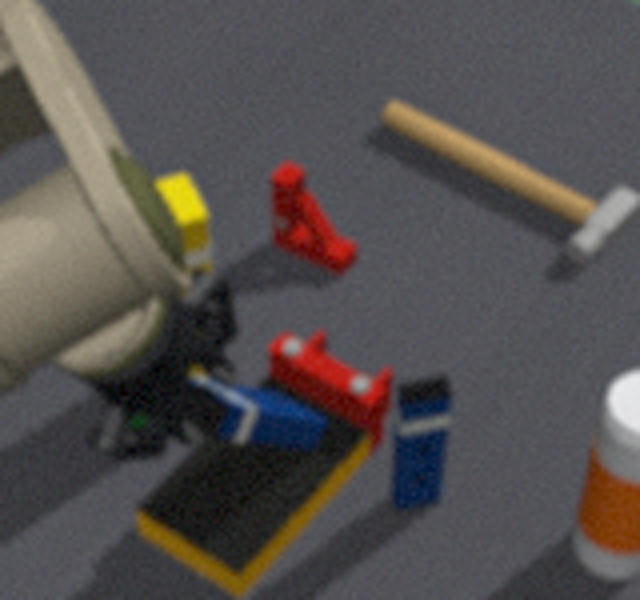

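Emit:
jog_arm(deltas=[0,-0.0065,0.001,-0.006,0,0,0.14,0,-0.0135,0.0025,-0.0135,0,0,0.13,0,-0.0205,0.0045,-0.021,0,0,0.13,0,-0.0275,0.007,-0.0285,0,0,0.12,0,-0.0345,0.0095,-0.036,0,0,0.12,0,-0.0415,0.0125,-0.0435,0,0,0.12,0,-0.048,0.0155,-0.0505,0,0,0.11,0,-0.0545,0.019,-0.058,0,0,0.11,0,-0.061,0.0225,-0.0655,0,0,0.1,0,-0.067,0.026,-0.073,0,0,0.1])

```text
time_s: 5.9
position: [0.5103, -0.0406, 0.1162]
tool_rot: [[-0.999, 0.026, 0.023], [0.035, 0.766, 0.642], [-0.001, 0.643, -0.766]]
ft_force: [-0.2, -0.4, -2.6]
grip_width: 0.0386
```

Run:
```python
from h import *
import cv2
s=env.observe();print(s["time_s"],s["position"],s["ft_force"],s["q"])
R,p,g=pose(60);print(p,np.degrees(np.arccos(-s["tool_rot"][2,2])))
a=eyes.get_image("scene")[130:250,220:400,::-1];cv2.imwrite("pics/s6.png",cv2.resize(a,None,fx=4,fy=4,interpolation=cv2.INTER_CUBIC))
```

```text
5.9 [ 0.51030779 -0.04057486  0.11621066] [-0.1750586  -0.37545351 -2.61784877] [ -34.67184482   32.24025182   89.21953711   32.98668085   84.02155936
 -133.82756073]
[ 0.51024785 -0.04127231  0.11549113] 40.00697721356365
```

View pics/s6.png

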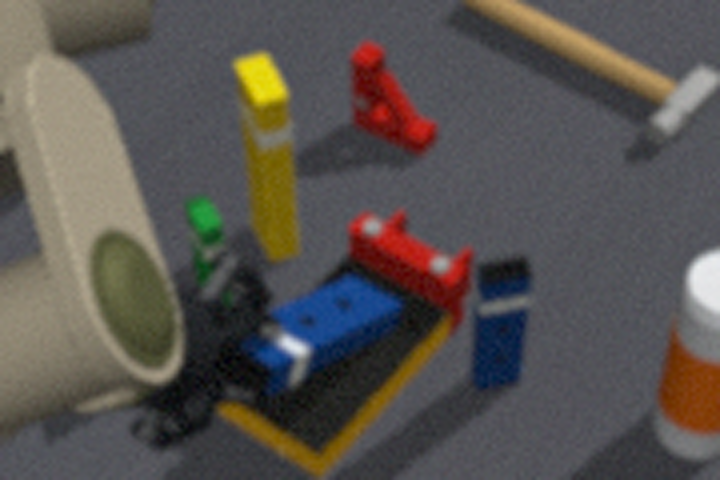

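Run:
```python
from h import *
s=env.observe()
for i,th in enumerate(range(62,86,2)):
    R,p,g=pose(th,d=.026-.0004*i); print(th,[float(x) for x in delta(R,p,s)],round(g,2))
```

```text
62 [-0.0002, -0.0067, 0.0021, -0.0068, -0.0, -0.0003] 0.09
64 [-0.0002, -0.0136, 0.0043, -0.0142, -0.0, -0.0003] 0.09
66 [-0.0003, -0.0205, 0.0067, -0.0216, 0.0, -0.0003] 0.09
68 [-0.0003, -0.0273, 0.0094, -0.0291, 0.0, -0.0003] 0.09
70 [-0.0003, -0.034, 0.0123, -0.0365, 0.0, -0.0003] 0.09
72 [-0.0003, -0.0405, 0.0155, -0.0439, 0.0, -0.0003] 0.09
74 [-0.0003, -0.047, 0.0189, -0.0513, 0.0, -0.0003] 0.09
76 [-0.0003, -0.0534, 0.0226, -0.0587, 0.0, -0.0003] 0.09
78 [-0.0003, -0.0596, 0.0264, -0.0661, 0.0, -0.0003] 0.09
80 [-0.0003, -0.0657, 0.0306, -0.0735, 0.0, -0.0003] 0.1
82 [-0.0003, -0.0717, 0.0349, -0.0809, 0.0, -0.0003] 0.1
84 [-0.0003, -0.0775, 0.0394, -0.0883, 0.0, -0.0003] 0.1
```

Emit:
jog_arm(deltas=[0,-0.0065,0.002,-0.007,0,0,0.09,0,-0.0135,0.0045,-0.014,0,0,0.09,0,-0.0205,0.0065,-0.0215,0,0,0.09,0,-0.0275,0.0095,-0.029,0,0,0.09,0,-0.034,0.0125,-0.0365,0,0,0.09,0,-0.0405,0.0155,-0.044,0,0,0.09,0,-0.047,0.019,-0.0515,0,0,0.09,0,-0.0535,0.0225,-0.0585,0,0,0.09,0,-0.0595,0.0265,-0.066,0,0,0.09,0,-0.0655,0.0305,-0.0735,0,0,0.09])

```text
time_s: 6.78
position: [0.5096, -0.0634, 0.0672]
tool_rot: [[-0.999, 0.02, 0.028], [0.035, 0.598, 0.801], [-0.001, 0.801, -0.599]]
ft_force: [0.5, -0.0, -2.2]
grip_width: 0.0392
```

Run:
```python
from h import *
import cv2
s=env.observe();print(s["time_s"],s["position"],s["ft_force"],s["q"])
R,p,g=pose(80,d=.0224);print(p,np.degrees(np.arccos(-s["tool_rot"][2,2])))
a=eyes.get_image("scene")[130:250,220:400,::-1];cv2.imwrite("pics/s7.png",cv2.resize(a,None,fx=4,fy=4,interpolation=cv2.INTER_CUBIC))
for i,th in enumerate(range(82,96,2)):
    R,p,g=pose(th,d=.022-.0004*i); print(th,[float(x) for x in delta(R,p,s)],round(g,2))
```

```text
6.7833 [ 0.5095753  -0.06339523  0.06715625] [ 0.53543526 -0.02824786 -2.19737125] [ -40.11652432   42.08076621   88.79706757   39.09678158   88.96506025
 -143.5456499 ]
[ 0.50945013 -0.06411608  0.06587228] 53.23561960821179
82 [0.0001, -0.0087, 0.0031, -0.008, 0.0001, 0.0003] 0.1
84 [0.0002, -0.0154, 0.0062, -0.0154, 0.0001, 0.0003] 0.1
86 [0.0002, -0.022, 0.0096, -0.0228, 0.0001, 0.0003] 0.1
88 [0.0002, -0.0285, 0.0131, -0.0302, 0.0001, 0.0003] 0.11
90 [0.0002, -0.0349, 0.017, -0.0376, 0.0001, 0.0003] 0.11
92 [0.0002, -0.0411, 0.021, -0.045, 0.0001, 0.0003] 0.11
94 [0.0002, -0.0472, 0.0253, -0.0524, 0.0001, 0.0003] 0.12
```

View pics/s7.png

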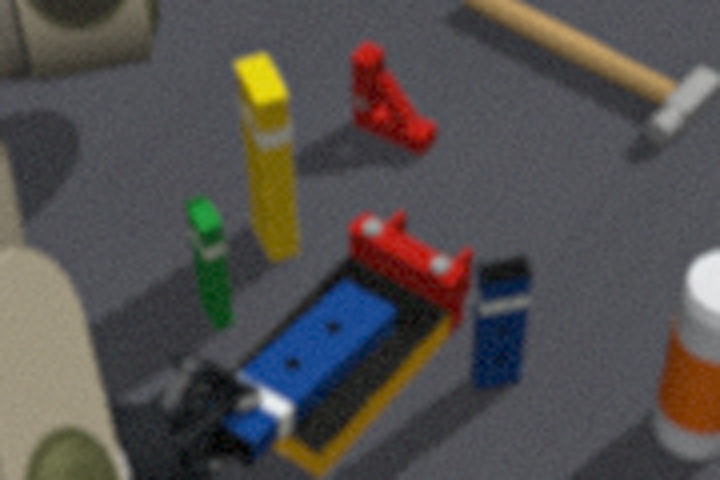

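Emit:
jog_arm(deltas=[0,-0.0085,0.003,-0.008,0,0,0.1,0,-0.0155,0.006,-0.0155,0,0,0.1,0,-0.022,0.0095,-0.023,0,0,0.1,0,-0.0285,0.013,-0.03,0,0,0.1,0,-0.032,0.015,-0.034,0,0,0.1,0,-0.035,0.017,-0.0375,0,0,0.1,0,-0.035,0.017,-0.0375,0,0,0.1])

```text
time_s: 7.42
position: [0.5095, -0.0692, 0.0406]
tool_rot: [[-0.999, 0.015, 0.031], [0.035, 0.497, 0.867], [-0.002, 0.868, -0.497]]
ft_force: [-3.3, -5.6, 15.2]
grip_width: 0.0389
```

Run:
```python
from h import *
import cv2
s=env.observe();print(s["time_s"],s["position"],s["ft_force"],s["q"])
R,p,g=pose(90,d=.0204);print(p,np.degrees(np.arccos(-s["tool_rot"][2,2])))
a=eyes.get_image("scene")[150:270,220:380,::-1];cv2.imwrite("pics/s8.png",cv2.resize(a,None,fx=5,fy=5,interpolation=cv2.INTER_CUBIC))
```

```text
7.4167 [ 0.50945203 -0.06918656  0.0406232 ] [-3.34778866 -5.59546581 15.20036999] [ -41.93405833   47.68665812   88.01841076   41.78320386   91.86324147
 -147.71628337]
[ 0.50928454 -0.06885793  0.03859173] 60.18548920934927
```

View pics/s8.png

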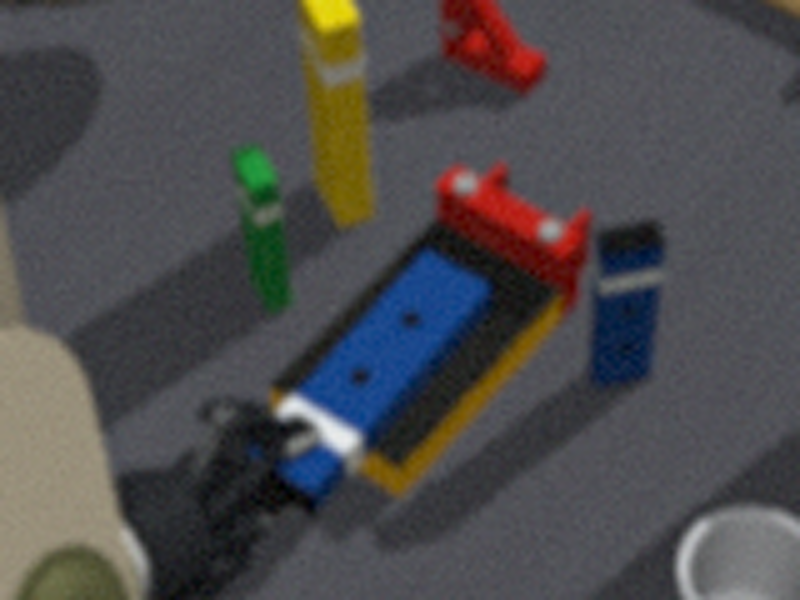

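Emit:
jog_arm(deltas=[0,0.001,-0.006,0,0,0,0.08,0,0.001,-0.014,0,0,0,0.04,0,0.001,-0.022,0,0,0,0.0,0,0.001,-0.03,0,0,0,0,0,0.001,-0.04,0,0,0,0,0,0.001,-0.06,0,0,0,0,0,0.001,-0.08,0,0,0,0,0,0.001,-0.1,0,0,0,0,0,0.001,-0.12,0,0,0,0,0,0.001,-0.13,0,0,0,0,0,0.001,-0.13,0,0,0,0])

```text
time_s: 8.38
position: [0.5067, -0.1543, 0.0892]
tool_rot: [[-0.999, 0.016, 0.032], [0.036, 0.503, 0.863], [-0.002, 0.864, -0.504]]
ft_force: [-0.3, 0.2, -0.6]
grip_width: 0.0424
```

Run:
```python
from h import *
import cv2
s=env.observe();print(s["time_s"],s["position"],s["ft_force"],s["q"])
a=eyes.get_image("scene")[150:270,220:380,::-1];cv2.imwrite("pics/s9.png",cv2.resize(a,None,fx=5,fy=5,interpolation=cv2.INTER_CUBIC))
a=eyes.get_image("top")[170:250,270:390,::-1];cv2.imwrite("pics/t9.png",cv2.resize(a,None,fx=6,fy=6,interpolation=cv2.INTER_CUBIC))
```

```text
8.3833 [ 0.50668098 -0.15428285  0.08918016] [-0.26117101  0.23159231 -0.55362526] [ -47.92167901   45.81885232   79.17812067   38.13685527  102.6096793
 -144.32416154]
```

View pics/s9.png

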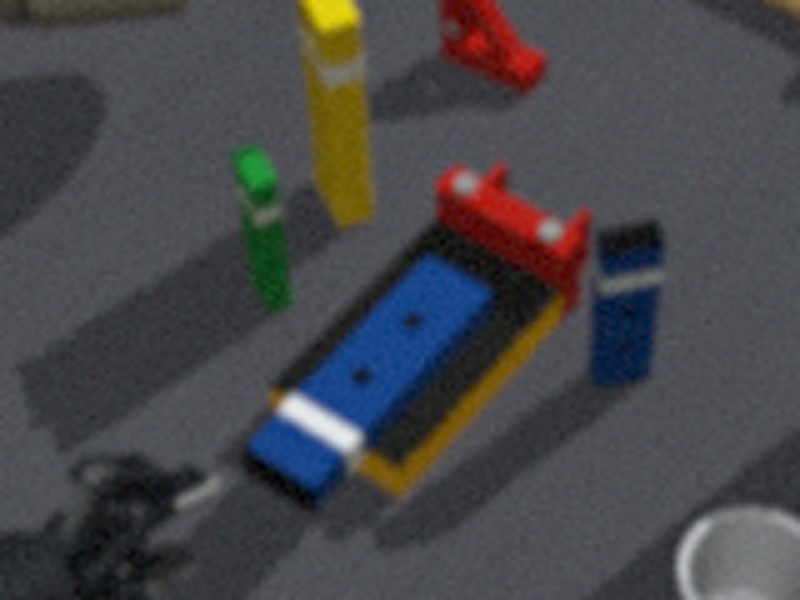

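View pics/t9.png

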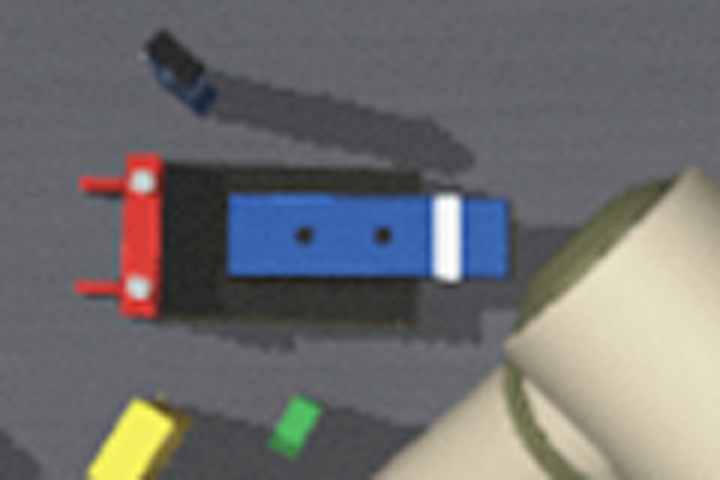

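```bash
cat >> h.py <<'E'
import cv2
def lying(z=.06):
    im=eyes.get_image("top"); f=im[170:250,270:390].astype(int)
    m=((f[:,:,2]>f[:,:,0]+40)&(f[:,:,2]>110))|((f.min(2)>190))
    m=m.astype(np.uint8); m=cv2.morphologyEx(m,cv2.MORPH_CLOSE,np.ones((3,3)))
    c=max(cv2.findContours(m,cv2.RETR_EXTERNAL,cv2.CHAIN_APPROX_NONE)[0],key=cv2.contourArea)
    ys,xs=np.nonzero(cv2.drawContours(np.zeros_like(m),[c],-1,1,-1))
    W=np.array([inb(ray("top",(x+270,y+170),z)) for x,y in zip(xs,ys)])[:,:2]
    ce=W.mean(0); u,sv,vt=np.linalg.svd(W-ce,full_matrices=False); a=vt[0]*np.sign(vt[0,0])
    print("centre(bed)",ce,"yaw deg",np.degrees(np.arctan2(a[1],a[0])),"extent",np.ptp((W-ce)@a),np.ptp((W-ce)@vt[1]),"foot s",ce[0]-.09)
E
python3 - <<'E'
from h import *
lying()
# stop face line from top at z=.066, red edge
im=eyes.get_image("top")[170:250,270:390].astype(int)
r=((im[:,:,0]>150)&(im[:,:,1]<100)).astype(np.uint8)
L=[]
for v in range(28,52):
    xs=np.nonzero(r[v,15:30])[0]
    if len(xs): 
        x=xs.max()+15; L.append((x,v)); 
print(L)
Q=np.array([inb(ray("top",(270+x+.5,170+v),.066)) for x,v in L]);print(np.polyfit(Q[:,1],Q[:,0],1),Q[:,1].min(),Q[:,1].max())
E
```

```text
centre(bed) [0.12893139 0.00326056] yaw deg -0.06348214703130955 extent 0.1739760159728364 0.05155179115989068 foot s 0.038931389588469895
[(np.int64(26), 28), (np.int64(21), 29), (np.int64(20), 30), (np.int64(21), 31), (np.int64(25), 32), (np.int64(26), 33), (np.int64(26), 34), (np.int64(26), 35), (np.int64(26), 36), (np.int64(26), 37), (np.int64(26), 38), (np.int64(26), 39), (np.int64(26), 40), (np.int64(26), 41), (np.int64(26), 42), (np.int64(25), 43), (np.int64(25), 44), (np.int64(25), 45), (np.int64(25), 46), (np.int64(25), 47), (np.int64(25), 48), (np.int64(21), 49), (np.int64(25), 50), (np.int64(25), 51)]
[-0.07025557 -0.00405705] -0.04499121154635955 0.041653301097509414
```

```bash
cat >> h.py <<'E'
RP=np.column_stack([np.cross(by,-ez),by,-ez])
def bw(s,y,z): return stop+s*bx+y*by+z*ez
E
python3 - <<'E'
from h import *
print(delta(toolR(60),bw(.28,.0033,.2))); print(delta(toolR(0),bw(.28,.0033,.2))); print(delta(RP,bw(.28,.0033,.2)))
E
```

```text
[-0.0006  0.1258 -0.0798 -0.0005 -0.0002  0.0002]
[-6.000e-04  1.258e-01 -7.980e-02  3.328e-01 -1.000e-04  3.000e-04]
[-0.0006  0.1258 -0.0798  0.2591 -0.2593  0.45  ]
```

Emit:
jog_arm(deltas=[0,0.05,-0.03,0,0,0,0.3,0,0.1,-0.06,0.04,0,0,0.3,0,0.126,-0.08,0.08,0,0,0.3,0,0.126,-0.08,0.12,0,0,0.3,0,0.126,-0.08,0.16,0,0,0.3,0,0.126,-0.08,0.2,0,0,0.3,0,0.126,-0.08,0.24,0,0,0.3,0,0.126,-0.08,0.28,0,0,0.3,0,0.126,-0.08,0.32,0,0,0.3,0,0.126,-0.08,0.333,0,0,0.3])

```text
time_s: 9.42
position: [0.5061, -0.1549, 0.2011]
tool_rot: [[-1.0, 0.031, 0.002], [0.031, 0.999, -0.008], [-0.002, -0.007, -1.0]]
ft_force: [0.3, -0.5, -0.7]
grip_width: 0.0299
```

Run:
```python
from h import *
s=env.observe();print(s["q"]);print(delta(RP,bw(.26,.0033,.2)))
```

```text
[ -29.68960409   21.03434597   80.80460396   -0.32692005   77.85302345
 -117.83949353]
[-0.0008  0.0247  0.0013 -0.0013  0.0024  0.5012]
```

Emit:
jog_arm(deltas=[0,0.025,0,0,0,0.04,0.3,0,0.025,0,0,0,0.08,0.3,0,0.025,0,0,0,0.12,0.3,0,0.025,0,0,0,0.16,0.3,0,0.025,0,0,0,0.2,0.3,0,0.025,0,0,0,0.24,0.3,0,0.025,0,0,0,0.28,0.3,0,0.025,0,0,0,0.32,0.3,0,0.025,0,0,0,0.36,0.3,0,0.025,0,0,0,0.4,0.3,0,0.025,0,0,0,0.44,0.3,0,0.025,0,0,0,0.48,0.3])

```text
time_s: 10.42
position: [0.5065, -0.1376, 0.2]
tool_rot: [[-0.031, 1.0, -0.0], [1.0, 0.031, -0.001], [-0.001, -0.0, -1.0]]
ft_force: [-1.1, -0.0, 0.3]
grip_width: 0.0294
```

Run:
```python
from h import *
s=env.observe();print(s["q"]);print(delta(RP,bw(.26,.0033,.042)))
```

```text
[-2.81096050e+01  2.07662085e+01  8.14390320e+01 -4.43697967e-02
  7.77831759e+01 -2.98773042e+01]
[ 1.600e-03  1.000e-03  2.106e-01 -1.000e-04  2.000e-04  2.100e-02]
```

Emit:
jog_arm(deltas=[0,0.001,0.04,0,0,0.021,0.3,0,0.001,0.08,0,0,0.021,0.3,0,0.001,0.12,0,0,0.021,0.3,0,0.001,0.16,0,0,0.021,0.3,0,0.001,0.19,0,0,0.021,0.3,0,0.001,0.205,0,0,0.021,0.3,0,0.001,0.211,0,0,0.021,0.3,0,0.001,0.211,0,0,0.021,0.3])

```text
time_s: 11.08
position: [0.5072, -0.1379, 0.0413]
tool_rot: [[0.029, 1.0, -0.001], [1.0, -0.029, -0.0], [-0.0, -0.001, -1.0]]
ft_force: [0.5, 0.3, -0.4]
grip_width: 0.0298
```

Run:
```python
from h import *
s=env.observe();print(s["ft_force"],inb(s["position"]));print(delta(RP,bw(.232,.0033,.042)))
a=eyes.get_image("scene")[150:270,220:380,::-1];cv2.imwrite("pics/s10.png",cv2.resize(a,None,fx=5,fy=5,interpolation=cv2.INTER_CUBIC))
```

```text
[ 0.48463731  0.27691985 -0.38935347] [0.26147035 0.00331711 0.04130119]
[ 0.0393  0.0002 -0.0009 -0.0004  0.0001  0.0018]
```

View pics/s10.png

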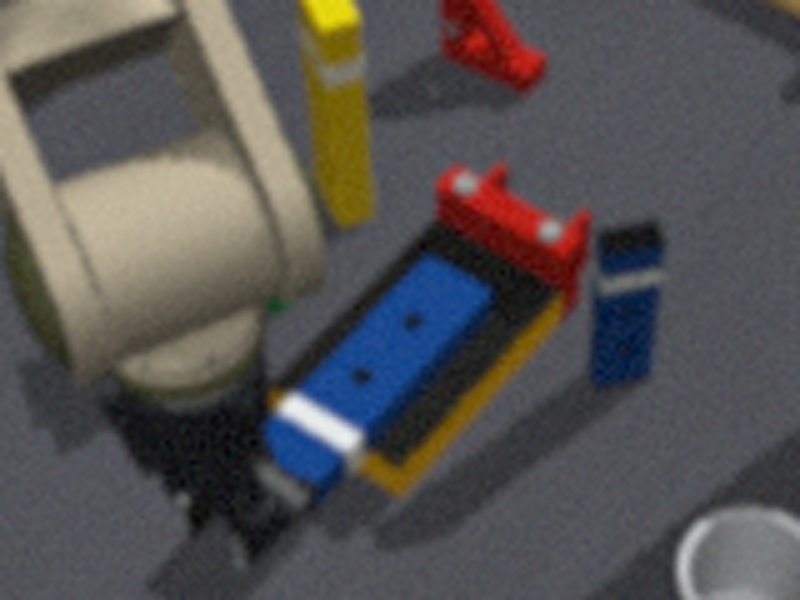

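Emit:
jog_arm(deltas=[0.015,0,0,0,0,0.002,0.3,0.03,0,0,0,0,0.002,0.3,0.036,0,0,0,0,0.002,0.3,0.04,0,0,0,0,0.002,0.3,0.045,0,0,0,0,0.002,0.3,0.05,0,0,0,0,0.002,0.3,0.055,0,0,0,0,0.002,0.3,0.06,0,0,0,0,0.002,0.3,0.065,0,0,0,0,0.002,0.3,0.07,0,0,0,0,0.002,0.3,0.075,0,0,0,0,0.002,0.3])

```text
time_s: 12.05
position: [0.51, -0.0831, 0.0426]
tool_rot: [[0.036, 0.999, 0.003], [0.999, -0.036, -0.003], [-0.003, 0.003, -1.0]]
ft_force: [-0.7, -6.0, 2.6]
grip_width: 0.0296
```

Run:
```python
from h import *
s=env.observe();print(s["ft_force"],inb(s["position"]));print(delta(RP,bw(.192,.0033,.042)))
a=eyes.get_image("scene")[150:270,220:380,::-1];cv2.imwrite("pics/s11.png",cv2.resize(a,None,fx=5,fy=5,interpolation=cv2.INTER_CUBIC))
```

```text
[-0.71826469 -6.02118957  2.62339342] [0.2065716  0.00424669 0.0426453 ]
[ 0.0194 -0.0013  0.0008  0.0009  0.001  -0.0005]
```

View pics/s11.png

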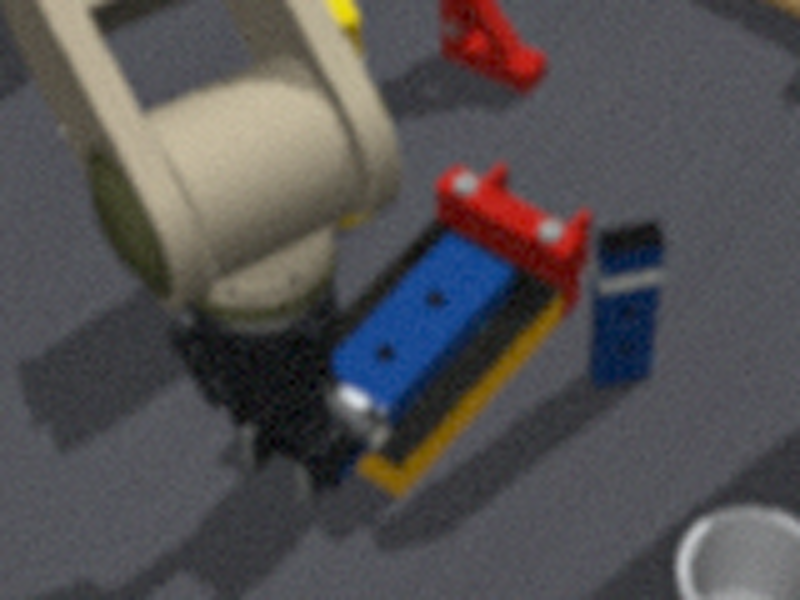

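Emit:
jog_arm(deltas=[0.003,0,0,0,0,0,0.3,0.006,0,0,0,0,0,0.3,0.009,0,0,0,0,0,0.3,0.012,0,0,0,0,0,0.3,0.014,0,0,0,0,0,0.3,0.016,0,0,0,0,0,0.3])

```text
time_s: 12.6
position: [0.5104, -0.0712, 0.0426]
tool_rot: [[0.036, 0.999, 0.002], [0.999, -0.036, -0.003], [-0.003, 0.003, -1.0]]
ft_force: [-0.2, -5.7, 3.9]
grip_width: 0.0297
```

Emit:
jog_arm(deltas=[0.001,0,0,0,0,0,0.3,0.002,0,0,0,0,0,0.3,0.002,0,0,0,0,0,0.3])

```text
time_s: 12.85
position: [0.5105, -0.0696, 0.0426]
tool_rot: [[0.036, 0.999, 0.003], [0.999, -0.036, -0.003], [-0.003, 0.003, -1.0]]
ft_force: [0.6, -4.9, 4.7]
grip_width: 0.0301
```

Emit:
jog_arm(deltas=[0.001,0,0,0,0,0,0.3,0.002,0,0,0,0,0,0.3,0.002,0,0,0,0,0,0.3])

```text
time_s: 13.1
position: [0.5105, -0.0682, 0.0426]
tool_rot: [[0.036, 0.999, 0.003], [0.999, -0.036, -0.003], [-0.003, 0.003, -1.0]]
ft_force: [-0.3, -5.4, 3.7]
grip_width: 0.0299
```

Emit:
jog_arm(deltas=[0.001,0,0,0,0,0,0.3,0.002,0,0,0,0,0,0.3,0.002,0,0,0,0,0,0.3])

```text
time_s: 13.35
position: [0.5106, -0.0667, 0.0426]
tool_rot: [[0.036, 0.999, 0.003], [0.999, -0.036, -0.003], [-0.003, 0.003, -1.0]]
ft_force: [0.3, -4.9, 4.0]
grip_width: 0.0298
```

Emit:
jog_arm(deltas=[0.001,0,0,0,0,0,0.3,0.002,0,0,0,0,0,0.3,0.002,0,0,0,0,0,0.3])

```text
time_s: 13.6
position: [0.5107, -0.0652, 0.0426]
tool_rot: [[0.036, 0.999, 0.003], [0.999, -0.036, -0.003], [-0.003, 0.003, -1.0]]
ft_force: [-0.4, -4.8, 3.4]
grip_width: 0.0299
```

Run:
```python
from h import *
s=env.observe();print(s["ft_force"],inb(s["position"]))
a=eyes.get_image("scene")[150:270,220:380,::-1];cv2.imwrite("pics/s12.png",cv2.resize(a,None,fx=5,fy=5,interpolation=cv2.INTER_CUBIC))
```

```text
[-0.39447338 -4.83966133  3.39728658] [0.18866691 0.0042524  0.0426199 ]
```

View pics/s12.png

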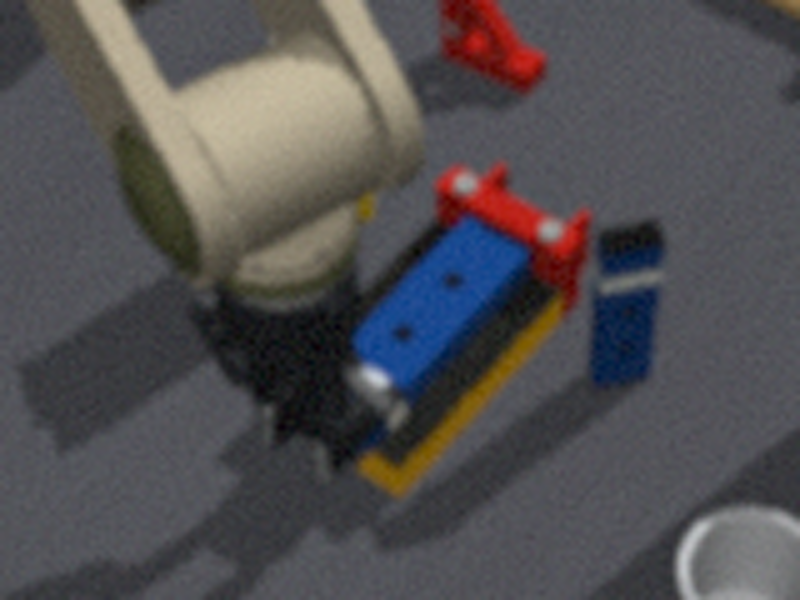

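Close to the stop, but the force shows it's still sliding (no rise). I'll keep pushing in 1.5 mm steps.

Emit:
jog_arm(deltas=[0.001,0,0,0,0,0,0.3,0.002,0,0,0,0,0,0.3,0.002,0,0,0,0,0,0.3])

```text
time_s: 13.9
position: [0.5107, -0.0641, 0.0426]
tool_rot: [[0.036, 0.999, 0.002], [0.999, -0.036, -0.004], [-0.004, 0.003, -1.0]]
ft_force: [-0.0, -7.2, 4.0]
grip_width: 0.0299
```

Emit:
jog_arm(deltas=[0.001,0,0,0,0,0,0.3,0.002,0,0,0,0,0,0.3,0.002,0,0,0,0,0,0.3])

```text
time_s: 14.15
position: [0.5107, -0.064, 0.0426]
tool_rot: [[0.036, 0.999, 0.002], [0.999, -0.036, -0.006], [-0.006, 0.003, -1.0]]
ft_force: [-2.6, -15.7, 2.7]
grip_width: 0.0297
```

Emit:
jog_arm(deltas=[0.001,0,0,0,0,0,0.3,0.002,0,0,0,0,0,0.3,0.002,0,0,0,0,0,0.3])

```text
time_s: 14.4
position: [0.5108, -0.0639, 0.0427]
tool_rot: [[0.036, 0.999, 0.002], [0.999, -0.036, -0.009], [-0.009, 0.003, -1.0]]
ft_force: [-3.6, -24.3, 3.2]
grip_width: 0.0295
```

Emit:
jog_arm(deltas=[-0.005,0,0,0,0,0,0.3,-0.02,0,0,0,0,0,0.3,-0.05,0,0,0,0,0,0.3,-0.08,0,0,0,0,0,0.3,-0.1,0,-0.04,0,0,0,0.3,-0.15,0,-0.09,0,0,0,0.3,-0.2,0,-0.14,0,0,0,0.3,-0.24,0,-0.19,0,0,0,0.3,-0.28,0,-0.22,0,0,0,0.3,-0.28,0,-0.22,0,0,0,0.3,-0.28,0,-0.22,0,0,0,0.3])

```text
time_s: 15.32
position: [0.5029, -0.2737, 0.2108]
tool_rot: [[0.039, 0.999, 0.006], [0.999, -0.039, -0.006], [-0.006, 0.006, -1.0]]
ft_force: [-1.0, -0.5, 0.1]
grip_width: 0.03
```

Run:
```python
from h import *
s=env.observe();print(s["time_s"],s["ft_force"],inb(s["position"]))
lying()
a=eyes.get_image("scene")[150:270,220:380,::-1];cv2.imwrite("pics/s13.png",cv2.resize(a,None,fx=5,fy=5,interpolation=cv2.INTER_CUBIC))
a=eyes.get_image("top")[170:250,270:390,::-1];cv2.imwrite("pics/t13.png",cv2.resize(a,None,fx=6,fy=6,interpolation=cv2.INTER_CUBIC))
cv2.imwrite("pics/t13f.png",eyes.get_image("top")[:,:,::-1])
```

```text
15.3167 [-1.04996407 -0.47308545  0.0753188 ] [0.39731244 0.00381418 0.21082128]
centre(bed) [0.09081394 0.00389311] yaw deg -0.35825290659102066 extent 0.17066729454061566 0.051754596124577376 foot s 0.0008139448311858116
```

View pics/s13.png

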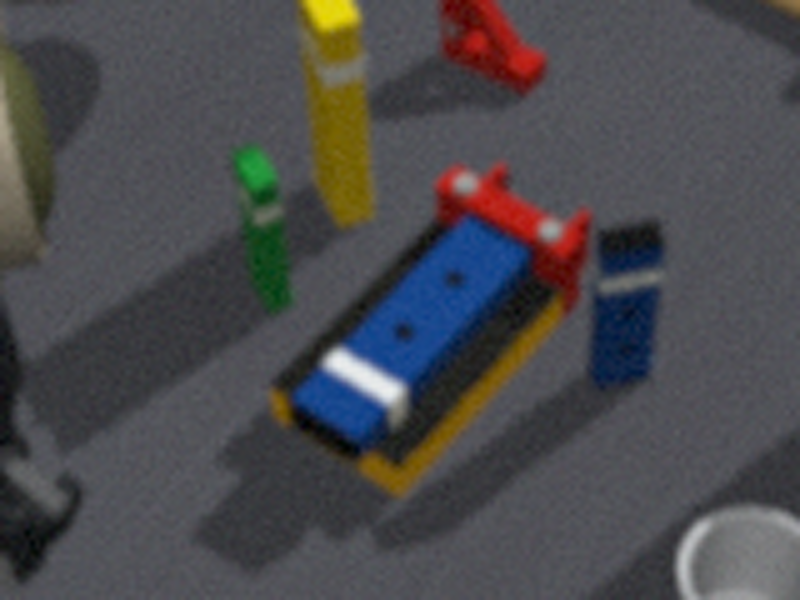

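View pics/t13.png

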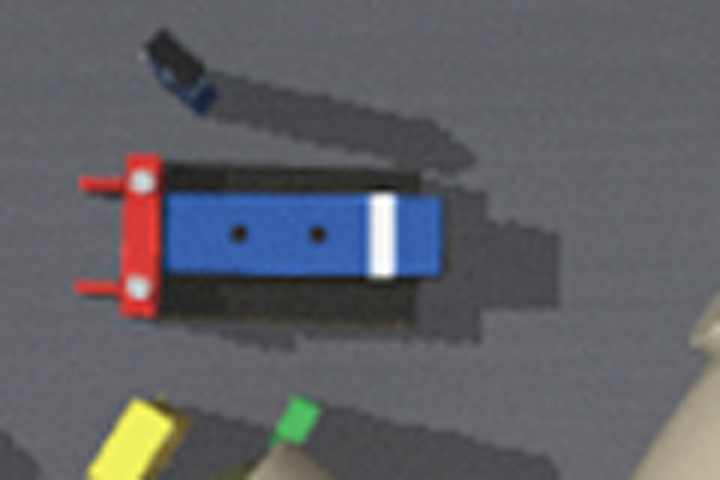

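View pics/t13f.png

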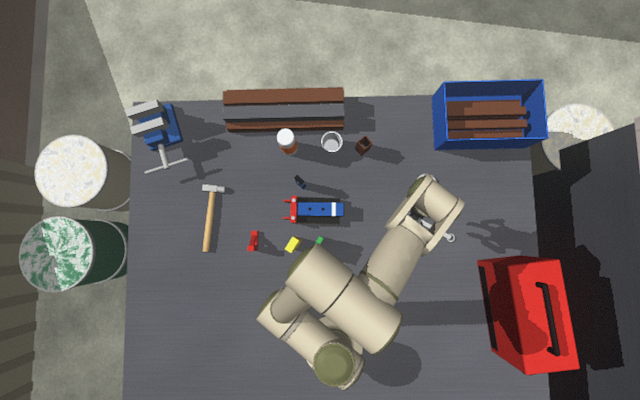

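Run:
```python
from rig import close_job
print(close_job())
```

```text
the job is handed in; nothing more can be done
None
```

The post is lying on its broad side on the bed, with its foot flush against the stop, and I've handed the job in. The hand-in reports no verdict, so this rests on my own last checks.

I placed a finger on each side of the post near its head, with a few millimetres of play. I then tipped it at about 24°/s (0.4 rad/s), with the front finger holding it back all the way down. After backing the fingers out, I pushed on the head end with both fingertips. The push force rose from about 5 N while sliding to 24 N once the foot met the stop. The arm then backed well clear, at 15.3 s of the 58 s allowed.

**Last checks (top camera):**

| Measure | Reading | Limit |
|---|---|---|
| Foot from the stop's face | about 1 mm (camera good to about 2 mm) | 4 mm |
| Offset from the bed's middle line | about 4 mm | 25 mm |
| Angle to the bed's length | about 0.4° | 4° |

No gap shows at the stop in either view. The spray can, tin, stub, hammer and magnet look unmoved. The arm blocks the flange and most of the wrench in the last top picture, so I didn't check those two, but the arm never reached down near them.

**What disagreed:**
- **Force spike:** at the very end of laying the post down, the wrist briefly read about 15 N upward. Either the lower finger touched the bench or the upper finger pressed on the post. It cleared when I withdrew the fingers.
- **Stop position:** my automatic fit of the stop's front edge was spoiled by stray pixels. I relied on the rise in push force and the visible contact instead.

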